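# Shut the empty dish tray, draw out the loaded one

### The job

Two dish drawers stand on the worktop: the empty tray with the orange lip is partly out, and the tray with the blue lip, which holds the glass dish, is shut. First push the orange tray fully home, then hook a fingertip behind the blue lip and draw that tray out to its stop with the dish still lying flat in it; the two trays must never be open together. Only push and hook: do not pinch a lip or touch the dish, leave the beaker, vial, bung and bottle where they stand, and finish with the hand clear.

Things in the scene. Friction and masses are not known exactly. Their poses are not given: they have to be found in the camera images.
- blue_drawer: blue-lipped dish drawer, a low housing fixed to the worktop, 130 (x) x 124 (y) x 53 high, white sides, clear flat cover, open at the front. Origin at the centre of its underside; its own -x axis points out of the open front, the direction in which its tray slides out. Its position and yaw vary.
- blue_lip_back (a point): rear face of the upright blue lip on the blue tray's front edge; origin mid-width at its top edge, 38 above the worktop; axes as the drawer's (-x = out). Lip 70 wide, 7 thick, rising 24 above a flat shelf (top 14 above the worktop). Behind it the shelf is free for 58, up to a cross wall 12 high; with the tray home the housing's front (53 high) is 52 behind it. Moves with the tray.
- blue_lip_front (a point): the front face (towards the robot) of the blue lip; origin at the middle of that face, 24 above the worktop; 66 wide, 22 high; axes as the lip's back. It lies 7 in front of the lip's rear face. Moves with the tray.
- blue_tray (a joint): how far the blue tray is out of its housing, m: 0 = fully home against the rear stop, 0.080 = fully out against the front stop. It starts fully home and carries the glass dish. It slides stiffly (about 2 N of friction) and stays where it is left.
- orange_drawer: orange-lipped dish drawer, a low housing fixed to the worktop, 130 (x) x 124 (y) x 53 high, white sides, clear flat cover, open at the front. Origin at the centre of its underside; its own -x axis points out of the open front, the direction in which its tray slides out. Its position and yaw vary.
- orange_lip_back (a point): rear face of the upright orange lip on the orange tray's front edge; origin mid-width at its top edge, 38 above the worktop; axes as the drawer's (-x = out). Lip 70 wide, 7 thick, rising 24 above a flat shelf (top 14 above the worktop). Behind it the shelf is free for 58, up to a cross wall 12 high; with the tray home the housing's front (53 high) is 52 behind it. Moves with the tray.
- orange_lip_front (a point): the front face (towards the robot) of the orange lip; origin at the middle of that face, 24 above the worktop; 66 wide, 22 high; axes as the lip's back. It lies 7 in front of the lip's rear face. Moves with the tray.
- orange_tray (a joint): how far the orange tray is out of its housing, m: 0 = fully home against the rear stop, 0.080 = fully out against the front stop. It starts partly out (0.030 to 0.060) and is empty. It slides stiffly (about 2 N of friction) and stays where it is left.
- petri_dish: open glass dish with white salt, 90 across, 14 high, lying loose in the bay of the blue tray (walls 12 high, 4 play sideways, 8 fore and aft); origin at the centre of its underside, about 114 behind the rear face of the blue lip
- beaker: empty glass beaker, 68x62x75, standing on the worktop; bystander; origin at the centre of its underside
- vial: screw vial with a red cap, 30 across, 58 high, standing on the worktop; bystander; origin at the centre of its underside
- bung: black rubber bung, 32 across, 26 high, on the worktop; bystander; origin at the centre of its underside
- bottle: small white screw-cap bottle with a black cap, 48 across, 85 high, standing on the worktop, right of the drawers; bystander; origin at the centre of its underside

How it is judged:
On the way, in this order (a step that is already met when the one before it is completed fails the run):
1. the orange tray is fully home (value of joint orange_tray below 0.005 m), for 0.2 s.
2. the blue tray is drawn out to its stop (value of joint blue_tray above 0.074 m), for 0.2 s.
At the end, for the whole second after the job is handed in: The orange tray is home within 6 mm and the blue tray out within 7 mm of its front stop (0.080 m), at rest, with the dish lying flat in its bay; beaker, vial, bung and bottle are upright and within 15 mm of where they stood (value of joint orange_tray below 0.006 m and value of joint blue_tray above 0.073 m and velocity of joint blue_tray below 0.01 m/s and linear speed of petri_dish below 0.02 m/s and not (x of petri_dish in the frame of blue_lip_back below 0.102 m or x of petri_dish in the frame of blue_lip_back above 0.126 m or y of petri_dish in the frame of blue_lip_back below -0.012 m or y of petri_dish in the frame of blue_lip_back above 0.012 m or height (world z) of petri_dish above 0.022 m or angle between petri_dish's own z axis and vertical above 0.12 rad) and distance of each of beaker, vial, bung, bottle from where it was at the start of the episode below 0.015 m and angle between each of beaker, vial, bung, bottle's own z axis and vertical below 0.15 rad); the robot touches nothing.
It fails at once if both trays are open at once (blue over 12 mm while orange is over 10 mm) (value of joint blue_tray above 0.012 m and value of joint orange_tray above 0.01 m).
It fails at once if a lip is pinched between the fingers (over 1.5 N on its front and its back at once) ((contact force between the fingers and blue_tray_c6 above 1.5 N and contact force between the fingers and blue_tray_c5 above 1.5 N) or (contact force between the fingers and orange_tray_c6 above 1.5 N and contact force between the fingers and orange_tray_c5 above 1.5 N)).
It fails at once if the robot touches the dish (contact force between any of the fingers, the arm and petri_dish above 0.5 N).
It fails at once if the dish is lifted, tipped or out of its bay (x of petri_dish in the frame of blue_lip_back below 0.102 m or x of petri_dish in the frame of blue_lip_back above 0.126 m or y of petri_dish in the frame of blue_lip_back below -0.012 m or y of petri_dish in the frame of blue_lip_back above 0.012 m or height (world z) of petri_dish above 0.022 m or angle between petri_dish's own z axis and vertical above 0.12 rad).
It fails at once if the beaker, vial, bung or bottle is shifted over 15 mm or tipped (distance of any of beaker, vial, bung, bottle from where it was at the start of the episode above 0.015 m or angle between any of beaker, vial, bung, bottle's own z axis and vertical above 0.3 rad).
It also fails if it takes over 43 s, if anything falls off the work surface, if the arm or the gripper's body presses on something with over 40 N, if the wrist force passes 120 N, or if a joint passes its speed limit or range.

### The arm

A 6-joint arm with a two-finger parallel gripper is mounted at the origin on a cart in front of the work surface, level with it; the furniture and walls round the work are solid. World frame = base frame: x ahead of the robot, y to its left, z up, the work surface at z = 0. Lengths are in m, angles in rad, forces in N, time in s.
With the tool pointing down it reaches from about 0.275 to 0.75 m from the base axis. Payload 10.2 kg.
Tool frame: the origin (TCP) lies at the centre of the arm's flange, where the gripper is bolted on; the fingertips stand 173 mm ahead of it and the grasp point (between the pads) lies 155 mm ahead of it (r.tips_ahead is the distance from the TCP to the fingertips, in m); z points along the fingers, y is the direction in which the jaws open and shut (so a half turn about z gives the same grasp; the last joint's range is limited). The gripper opens to 85 mm and grips with 20 to 120 N. Pads are 22 mm wide; open, the fingers measure 114 mm over their backs; the gripper's body (76 mm by 85 mm) begins 54 mm behind the grasp point. The pads swing forward as they close: fully open they stand 13 mm farther back than shut.
Start: joints at [1.03, 0.313, 1.498, -0, 1.331, -0.223], TCP at [0.164, 0.499, 0.405] pointing down, gripper open.
Joint ranges: [-2.94, 2.94], [-0.97, 2.17], [0.19, 2.56], [-1.23, 4.37], [0.02, 3.11], [-2.88, 2.88]. Speed limits (rad/s): [2.39, 2.39, 3.01, 3.14, 3.14, 3.14].

### API

Orientations are given as a unit quaternion [x, y, z, w].
In Python, from cell import r gives the robot as it stands.
- The arm moves only by the tool step_arm, never from a script. Its argument "increments" is a list of rows, each an object of numbers: "claw": the gripper command: -1 is fully open, 1 is shut, values between are in proportion; "tx", "ty", "tz": the shift along the tool's x, y, z normalised to -1 to 1, where 1 is 120 mm; "turn": the turn about the tool's z normalised to -1 to 1, where 1 is pi rad. A call has 1 to 5 rows; each row is the pose to reach, as a shift and turn from the pose commanded when the call began, along the tool's axes at that moment, turning the shorter way round; what a row does not reach only later rows make up. A row lasts 1/10 s, in which the tool goes at most 50 mm and 8.59 degrees, less where a joint would pass 70% of its speed; a pose out of reach is approached as far as the arm can. A call with a number of a shift or a turn outside -1 to 1 is refused whole. A call with a gripper value outside its range is refused whole. The fingers move at their own pace and stop on an object; "grip_force" is the grip in N (left out, the last holds). Time passes only in rows, so rows that repeat a pose let the fingers close. It gives the time, the measured TCP pose, the force and the opening at its end, in the units of the state.
- r.get_state(): the state, without advancing time (a new reading comes with each control period).
- r.grab_frame(name): name is "scene" or "side" or "wrist"; returns a dict with "frame" (420x560x3 uint8, red, green, blue), "fx", "fy", "cx", "cy" (pixels), "world_from_camera" (4x4, takes a point from camera to world coordinates). Camera axes: x right, y up, looking along -z (the intrinsics and any distortion apply to the point x, -y, -z); pixel columns grow to the right and rows downward; lengths in m; the calibration is good to about 2 mm. A picture is of the moment at which its call begins. There is no depth.
- r.finish_job(): hands the job in, once; it reports no verdict.
The state is a dict: "t": time; "joints": joint angles; "dq": joint speeds; "effort": joint torques, N m; "position": TCP position; "tcp_rot": TCP orientation; "wrist_force": force on the tool from outside, world axes, zero at the start; "moment": the same for the moment, N m; "opening": opening from 0.0 (shut) to 1.0 (fully open).
Only numpy, scipy, OpenCV 4.12 (cv2) and the standard library are available. Lean on these libraries where they do the work, as an engineer would, in place of code of your own. Each camera call takes 0.05 s, during which the arm holds its last target.

## Working session

There is one attempt and no reset: what is moved stays moved. The work goes in short steps, Python scripts to look and compute and a tool call to move; the robot and the scene stay as the last step left them, time stands still between calls to the robot, and variables do not carry over. Pictures are saved under pics/ and viewed, and the job is handed in when it is done.

Besides the shell and the picture viewer there is one more tool, called after "Request:" as name([rows], argument=value, ...), one row to a line, values as JSON. step_arm: Moves the arm, as the interface text tells. Its arguments: {"type":"object","properties":{"increments":{"type":"array"},"grip_force":{"type":"number"}},"required":["increments"]}

```bash
ls; mkdir -p pics; python3 - <<'E'
from cell import r
import cv2,numpy as np
s=r.get_state();print({k:np.round(v,3) for k,v in s.items()}, r.tips_ahead)
for n in ["scene","side","wrist"]:
    f=r.grab_frame(n);cv2.imwrite(f"pics/{n}0.png",f["frame"][:,:,::-1])
    np.savez(f"pics/{n}0.npz",**f)
    print(n,f["fx"],f["fy"],f["cx"],f["cy"],np.round(f["world_from_camera"],3).tolist(),f.keys())
E
```

```text
pics
{'t': np.float64(0.0), 'joints': array([ 1.03 ,  0.313,  1.498,  0.   ,  1.331, -0.223]), 'dq': array([ 0.001,  0.001, -0.001, -0.001,  0.001,  0.   ]), 'effort': array([-1.0000e-03, -4.1226e+01, -2.5974e+01, -0.0000e+00,  4.0000e-03,
       -0.0000e+00]), 'position': array([0.164, 0.499, 0.404]), 'tcp_rot': array([ 0.158,  0.987, -0.001, -0.   ]), 'wrist_force': array([-0.038, -1.008,  0.524]), 'moment': array([ 0.011, -0.094,  0.008]), 'opening': np.float64(1.0)} 0.1734
scene 459.4212829268781 459.4212829268781 278.84484299534466 209.82834231318296 [[0.849, 0.216, -0.482, -0.013], [-0.528, 0.368, -0.765, -0.817], [0.012, 0.905, 0.426, 0.528], [0.0, 0.0, 0.0, 1.0]] dict_keys(['frame', 'fx', 'fy', 'cx', 'cy', 'world_from_camera'])
side 546.995482650358 546.995482650358 265.4701438002828 209.84441775283386 [[-0.999, 0.023, -0.036, 0.447], [-0.042, -0.393, 0.918, 1.114], [0.007, 0.919, 0.394, 0.551], [0.0, 0.0, 0.0, 1.0]] dict_keys(['frame', 'fx', 'fy', 'cx', 'cy', 'world_from_camera'])
wrist 357.56261592700326 357.56261592700326 283.773507969522 211.57519003694625 [[0.312, -0.918, -0.246, 0.101], [0.95, 0.301, 0.082, 0.519], [-0.001, -0.259, 0.966, 0.374], [0.0, 0.0, 0.0, 1.0]] dict_keys(['frame', 'fx', 'fy', 'cx', 'cy', 'world_from_camera'])
```

View pics/scene0.png

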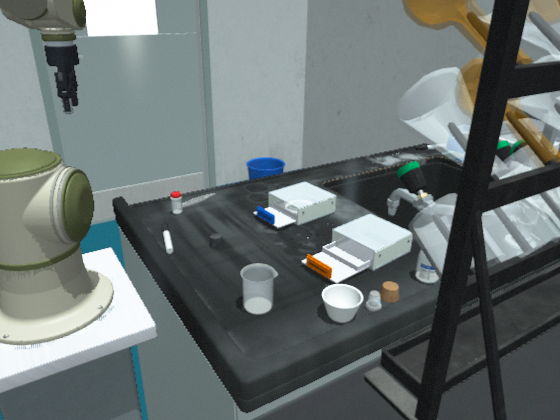

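View pics/side0.png

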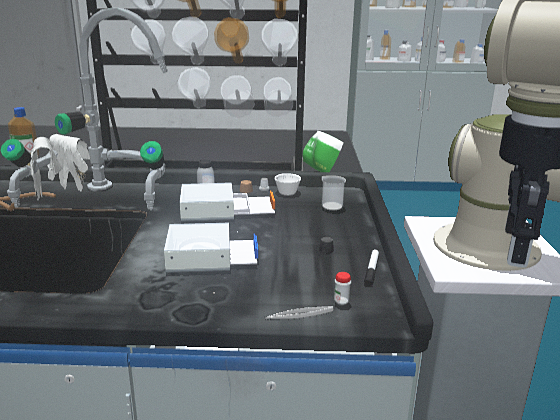

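View pics/wrist0.png

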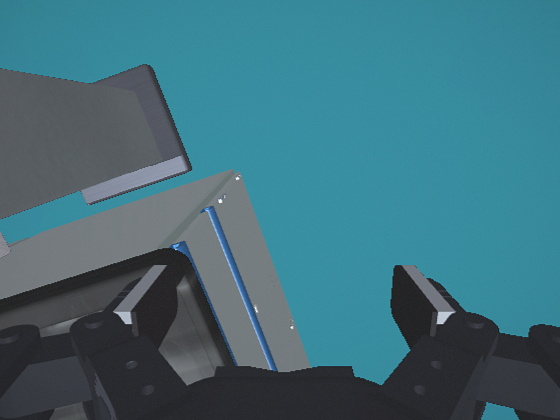

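The scene view shows the blue lip near (265,215), the orange lip near (319,265), the beaker at (258,290), the vial at (176,203) and the bung at (215,241). The side view shows the orange lip at (272,200) and the blue lip at (256,246).

```bash
cat > h.py <<'E'
import numpy as np,cv2
def ray(f,u,v):
    M=f["world_from_camera"];d=np.array([(u-f["cx"])/f["fx"],-(v-f["cy"])/f["fy"],-1.0])
    return M[:3,3],M[:3,:3]@d
def onz(f,u,v,z):
    o,d=ray(f,u,v);return o+d*(z-o[2])/d[2]
def proj(f,p):
    M=f["world_from_camera"];q=M[:3,:3].T@(np.asarray(p)-M[:3,3])
    return np.array([f["cx"]+f["fx"]*q[0]/-q[2],f["cy"]-f["fy"]*q[1]/-q[2]])
def tri(f1,p1,f2,p2):
    o1,d1=ray(f1,*p1);o2,d2=ray(f2,*p2)
    a=np.linalg.lstsq(np.c_[d1,-d2],o2-o1,rcond=None)[0]
    x,y=o1+a[0]*d1,o2+a[1]*d2
    return (x+y)/2,np.linalg.norm(x-y)
def mask(f,c):
    h=cv2.cvtColor(f["frame"],cv2.COLOR_RGB2HSV)
    if c=="blue":return cv2.inRange(h,(105,150,50),(125,255,255))
    if c=="orange":return cv2.inRange(h,(8,170,120),(22,255,255))
    if c=="red":return cv2.bitwise_or(cv2.inRange(h,(0,150,80),(6,255,255)),cv2.inRange(h,(174,150,80),(180,255,255)))
def blobs(f,c,amin=20):
    m=mask(f,c);n,l,s,ce=cv2.connectedComponentsWithStats(m)
    return [(s[i].tolist(),ce[i].round(1).tolist()) for i in range(1,n) if s[i,4]>=amin],l
E
python3 - <<'E'
from h import *
F={n:dict(np.load(f"pics/{n}0.npz")) for n in("scene","side")}
for n in F:
    for c in("blue","orange","red"):
        print(n,c,blobs(F[n],c)[0])
S=F["scene"]
for nm,u,v,z in[("vial",177,212,0),("bung",215,247,0),("bungtop",215,236,.026),("beaker",258,304,0),("bottle",426,277,0)]:print(nm,onz(S,u,v,z).round(3))
for n,x0,y0,w,h in(("scene",240,170,180,115),("side",150,170,140,110)):
    cv2.imwrite(f"pics/{n}0c.png",cv2.resize(F[n]["frame"][y0:y0+h,x0:x0+w,::-1],None,fx=4,fy=4,interpolation=cv2.INTER_CUBIC))
E
```

```text
scene blue [([247, 158, 38, 21, 610], [264.4, 166.9]), ([257, 206, 17, 18, 173], [264.9, 214.9])]
scene orange [([307, 254, 24, 25, 238], [318.6, 265.8])]
scene red [([171, 192, 10, 6, 49], [175.3, 194.4])]
side blue [([14, 108, 12, 9, 69], [19.2, 111.6]), ([7, 145, 8, 6, 29], [10.3, 147.4]), ([147, 148, 8, 6, 29], [150.3, 150.4]), ([254, 234, 4, 24, 69], [255.4, 245.7]), ([0, 343, 128, 23, 1686], [57.7, 355.0]), ([145, 349, 85, 7, 247], [185.0, 351.6]), ([265, 352, 32, 6, 60], [279.9, 353.9]), ([130, 355, 41, 7, 102], [150.9, 356.8]), ([298, 354, 27, 1, 27], [311.0, 354.0]), ([173, 356, 50, 8, 146], [197.9, 358.2]), ([387, 356, 12, 5, 24], [391.3, 357.6]), ([395, 357, 21, 19, 133], [408.4, 365.5]), ([130, 359, 29, 8, 68], [141.4, 364.1]), ([263, 359, 30, 6, 58], [277.5, 360.4]), ([293, 360, 18, 4, 37], [302.0, 360.9]), ([181, 363, 11, 5, 21], [186.3, 365.6]), ([355, 362, 47, 8, 115], [380.5, 363.9]), ([199, 366, 14, 3, 21], [206.2, 367.5])]
side orange [([270, 191, 5, 11, 22], [272.1, 196.1])]
side red [([336, 272, 15, 11, 130], [342.8, 277.0])]
vial [0.344 0.257 0.   ]
bung [0.353 0.036 0.   ]
bungtop [0.356 0.04  0.026]
beaker [ 0.332 -0.201  0.   ]
bottle [ 0.675 -0.3    0.   ]
```

View pics/scene0c.png

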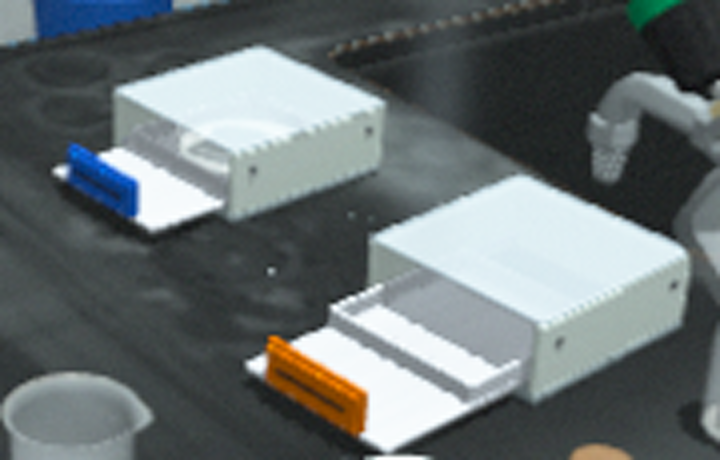

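View pics/side0c.png

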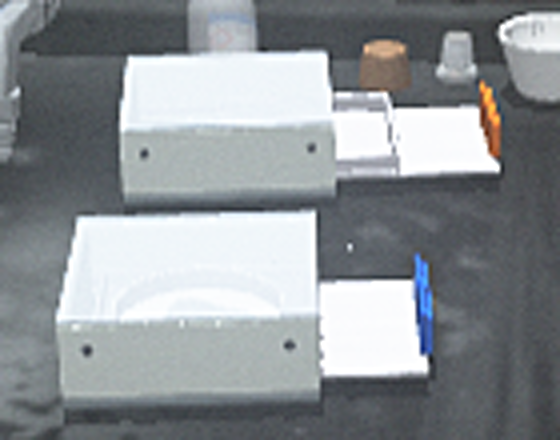

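The crops show both housings' top corners and both lips clearly. Next I'll cast those corners onto z=53 mm and the lips onto their top height.

```bash
python3 - <<'E'
from h import *
S=dict(np.load("pics/scene0.npz"));D=dict(np.load("pics/side0.npz"))
def c(X,Y,z,f=S,x0=240,y0=170):return onz(f,X/4-.375+x0,Y/4-.375+y0,z)
for nm,pts in dict(blue=[(115,92),(262,45),(385,102),(232,155)],orange=[(370,238),(522,175),(688,250),(535,325)]).items():
    P=np.array([c(*p,.053)[:2] for p in pts]);print(nm,P.round(3).tolist())
    FL,BL,BR,FR=P
    a=(BL-FL+BR-FR);l=(FL-FR+BL-BR)
    print(' yaw',np.arctan2(a[1],a[0]),np.arctan2(l[1],l[0])-np.pi/2,'len',np.linalg.norm(a)/2,'wid',np.linalg.norm(l)/2,'front mid',(FL+FR)/2,'c',P.mean(0))
for nm,pts in dict(blue=[(77,121+25),(140,180)],orange=[(270,338),(366,382)]).items():
    P=[c(*p,.038)[:2] for p in pts];print(nm,'lip top',np.round(P,3).tolist(),np.mean(P,0),np.linalg.norm(P[0]-P[1]))
# side
for nm,pts in dict(blue=[(78,215),(315,210),(318,318),(60,320)],orange=[(125,58),(330,53),(335,135),(122,138)]).items():
    print('side',nm,[c(*p,.053,D,150,170)[:2].round(3).tolist() for p in pts])
for nm,pts in dict(blue=[(417,255),(430,305)],orange=[(483,83),(497,115)]).items():
    print('side lip',nm,[c(*p,.038,D,150,170)[:2].round(3).tolist() for p in pts])
E
```

```text
blue [[0.557, 0.141], [0.689, 0.161], [0.701, 0.038], [0.569, 0.02]]
 yaw 0.14171178694884926 0.0964117704713594 len 0.13344245477937544 wid 0.12249675287669538 front mid [0.56284329 0.0804872 ] c [0.62889568 0.08991077]
orange [[0.574, -0.11], [0.703, -0.091], [0.717, -0.211], [0.588, -0.229]]
 yaw 0.14051629796568538 0.11585958343505953 len 0.13082553306706618 wid 0.12034580282107508 front mid [ 0.5807859  -0.16949649] c [ 0.64555395 -0.16033515]
blue lip top [[0.509, 0.108], [0.518, 0.045]] [0.51380145 0.07652755] 0.06324064404896247
orange lip top [[0.478, -0.15], [0.495, -0.21]] [ 0.48650538 -0.17991055] 0.06195911606851149
side blue [[0.699, 0.04], [0.571, 0.026], [0.556, 0.154], [0.683, 0.164]]
side orange [[0.719, -0.203], [0.587, -0.22], [0.571, -0.081], [0.696, -0.069]]
side lip blue [[0.514, 0.049], [0.503, 0.108]]
side lip orange [[0.487, -0.211], [0.476, -0.156]]
```

Each drawer is yawed about 0.13 rad. The blue lip is near (0.51, 0.075) and the orange lip near (0.487, -0.18). Next I'll move up and over the worktop, turn to match the yaw, shut the fingers and look again with the wrist camera.

Request:
step_arm([
  {"tx": -0.35, "ty": -0.1, "turn": -0.045, "claw": 1},
  {"tx": -0.7, "ty": -0.3, "turn": -0.09, "claw": 1},
  {"tx": -1, "ty": -0.5, "turn": -0.14, "claw": 1},
  {"tx": -1, "ty": -0.8, "turn": -0.143, "claw": 1},
  {"tx": -1, "ty": -1, "turn": -0.143, "claw": 1},
])

```text
$.increments[0]: bad value
```

```bash
cat >> h.py <<'E'
from scipy.spatial.transform import Rotation as R
def st():
    from cell import r
    s=r.get_state();M=R.from_quat(s["tcp_rot"]).as_matrix()
    print('t',round(float(s["t"]),2),'pos',s["position"].round(4),'yaw(tool y-90)',round(float(np.arctan2(-M[0,1],M[1,1])),4),'z',M[:,2].round(3),'F',s["wrist_force"].round(1),'op',round(float(s["opening"]),3),'q',s["joints"].round(2))
    return s,M
def go(x,y,z,yaw=None):
    s,M=st();d=M.T@(np.array([x,y,z])-s["position"])
    print('norm shift',(d/.12).round(3), 'turn',None if yaw is None else round(float(-(yaw-np.arctan2(-M[0,1],M[1,1]))/np.pi),4))
E
python3 -c "
from h import *
go(.42,-.05,.40,.13)"
```

```text
t 0.15 pos [0.1641 0.4987 0.4043] yaw(tool y-90) -0.3178 z [-0.    -0.001 -1.   ] F [-0.1 -1.1 -0.5] op 0.999 q [ 1.03  0.31  1.5  -0.    1.33 -0.22]
norm shift [-3.455 -3.677  0.038] turn -0.1425
```

The call was refused, probably because `tz` was missing, so I'll give every key.

Request:
step_arm([
  {"tx": -0.35, "ty": -0.1, "tz": 0, "turn": -0.045, "claw": 1},
  {"tx": -0.7, "ty": -0.3, "tz": 0, "turn": -0.09, "claw": 1},
  {"tx": -1, "ty": -0.5, "tz": 0, "turn": -0.14, "claw": 1},
  {"tx": -1, "ty": -0.8, "tz": 0, "turn": -0.143, "claw": 1},
  {"tx": -1, "ty": -1, "tz": 0, "turn": -0.143, "claw": 1},
])

```text
t: 0.65
position: [0.2407, 0.3452, 0.4043]
tcp_rot: [-0.065, 0.998, -0.0, -0.0]
wrist_force: [0.4, 0.1, 0.4]
opening: 0.145
```

```bash
python3 -c "
from h import *
go(.42,-.05,.40,.13)"
```

```text
t 0.65 pos [0.2407 0.3452 0.4043] yaw(tool y-90) 0.1309 z [-0.001 -0.001 -1.   ] F [0.4 0.1 0.4] op 0.145 q [ 0.68  0.08  1.78 -0.    1.28 -1.02]
norm shift [-1.051 -3.46   0.037] turn 0.0003
```

Request:
step_arm([
  {"tx": 0, "ty": -0.4, "tz": 0, "turn": 0, "claw": 1},
  {"tx": -0.1, "ty": -0.8, "tz": 0, "turn": 0, "claw": 1},
  {"tx": -0.3, "ty": -1, "tz": 0, "turn": 0, "claw": 1},
])

```text
t: 0.95
position: [0.2914, 0.2307, 0.4049]
tcp_rot: [-0.066, 0.998, -0.0, 0.0]
wrist_force: [1.8, 0.6, 1.3]
opening: 0.001
```

Request:
step_arm([
  {"tx": -0.1, "ty": -0.4, "tz": 0, "turn": 0, "claw": 1},
  {"tx": -0.2, "ty": -0.8, "tz": 0, "turn": 0, "claw": 1},
  {"tx": -0.35, "ty": -1, "tz": 0, "turn": 0, "claw": 1},
])

```text
t: 1.25
position: [0.3496, 0.1169, 0.4048]
tcp_rot: [-0.064, 0.998, -0.0, 0.0]
wrist_force: [0.6, -0.0, 0.7]
opening: -0.001
```

Request:
step_arm([
  {"tx": -0.1, "ty": -0.4, "tz": 0, "turn": 0, "claw": 1},
  {"tx": -0.2, "ty": -0.8, "tz": 0, "turn": 0, "claw": 1},
  {"tx": -0.4, "ty": -1, "tz": 0, "turn": 0, "claw": 1},
  {"tx": -0.4, "ty": -1, "tz": 0, "turn": 0, "claw": 1},
])

```text
t: 1.65
position: [0.4144, 0.0042, 0.4043]
tcp_rot: [-0.064, 0.998, -0.0, -0.0]
wrist_force: [-0.3, -0.1, 0.3]
opening: -0.004
```

```bash
python3 -c "
from h import *
from cell import r
st()
f=r.grab_frame('wrist');np.savez('pics/w1.npz',**f);cv2.imwrite('pics/w1.png',f['frame'][:,:,::-1]);st()"
```

```text
t 1.65 pos [0.4144 0.0042 0.4043] yaw(tool y-90) 0.1275 z [-0. -0. -1.] F [-0.3 -0.1  0.3] op -0.004 q [-0.27  0.07  1.8  -0.    1.28 -1.97]
t 1.7 pos [0.4133 0.0057 0.4042] yaw(tool y-90) 0.1291 z [-0.001  0.    -1.   ] F [0.4 0.6 0. ] op 0.0 q [-0.27  0.06  1.8   0.    1.28 -1.97]
```

View pics/w1.png

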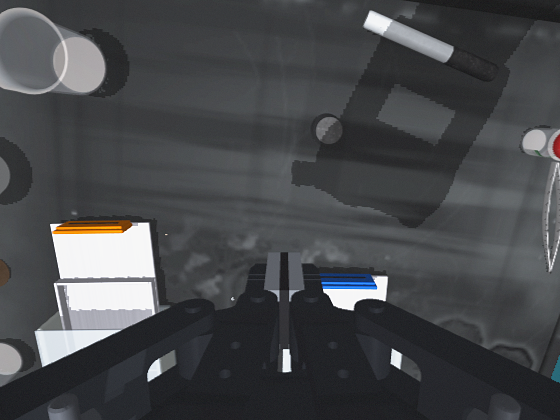

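The wrist view, with the robot side at the top, shows the orange lip at about (92,227) and part of the blue lip at about (349,282). The shut fingertips are at (284,270), the bung at (328,130) and the beaker at top left. I'll zoom in.

```bash
python3 - <<'E'
from h import *
f=dict(np.load("pics/w1.npz"));print(f["world_from_camera"].round(3).tolist())
a=cv2.resize(f["frame"][210:290,40:170,::-1],None,fx=6,fy=6,interpolation=cv2.INTER_NEAREST)
b=cv2.resize(f["frame"][250:330,270:400,::-1],None,fx=6,fy=6,interpolation=cv2.INTER_NEAREST)
cv2.imwrite("pics/w1a.png",a);cv2.imwrite("pics/w1b.png",b)
for p in [(.4133,.0057,.23)]:print(proj(f,p))
E
```

```text
[[-0.127, -0.958, -0.257, 0.349], [0.992, -0.123, -0.033, -0.004], [-0.0, -0.259, 0.966, 0.375], [0.0, 0.0, 0.0, 1.0]]
[286.34578344 269.76280785]
```

View pics/w1a.png

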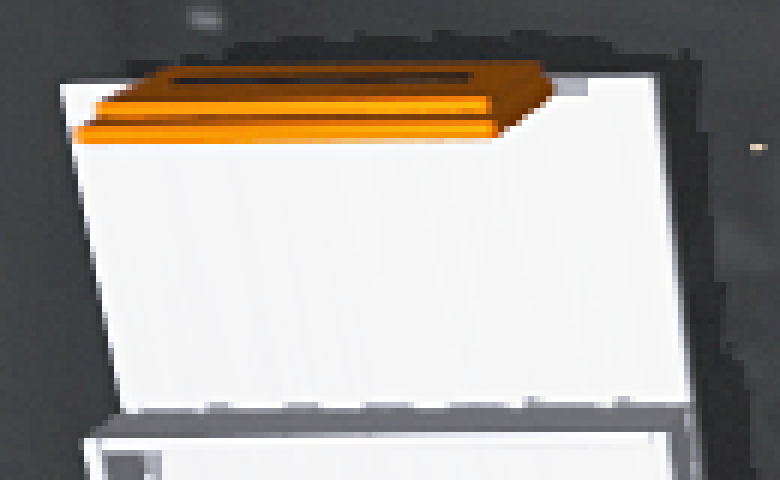

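View pics/w1b.png

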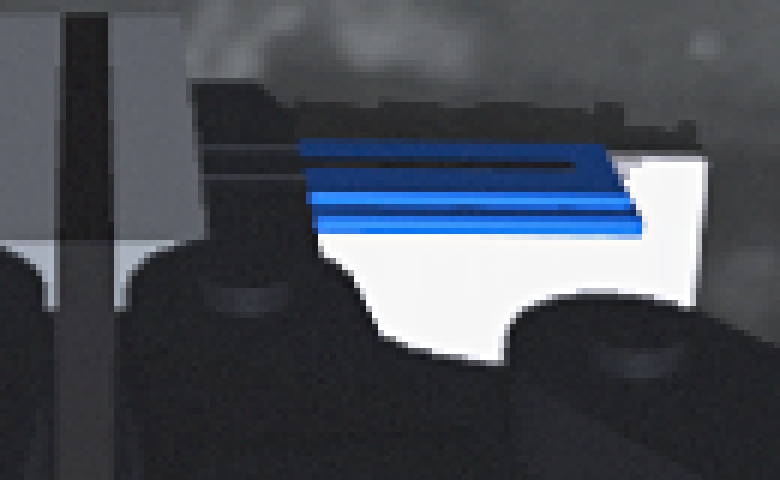

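```bash
python3 - <<'E'
from h import *
f=dict(np.load("pics/w1.npz"))
def c(X,Y,x0,y0,z):return onz(f,X/6-.417+x0,Y/6-.417+y0,z)[:2]
L,Rr=c(498,138,40,210,.038),c(72,143,40,210,.038)
print('orange back edge',L,Rr,'mid',(L+Rr)/2,'w',np.linalg.norm(L-Rr),'yaw',np.arctan2(-(L-Rr)[0],(L-Rr)[1]))
# shelf outer edges front (z .014)
a,b=c(660,72,40,210,.014),c(60,83,40,210,.014);print('orange shelf front',a,b,np.linalg.norm(a-b),np.arctan2(-(a-b)[0],(a-b)[1]))
# shelf left edge line
a2=c(692,405,40,210,.014);d=a2-a;print('shelf side yaw',np.arctan2(d[1],d[0]))
L=c(643,238,270,250,.038);p=c(318,238,270,250,.038);yaw=np.arctan2(-(L-p)[0],(L-p)[1])
print('blue back left end',L,'yaw',yaw,'mid', L-.035*np.array([-np.sin(yaw),np.cos(yaw)]))
a=c(707,156,270,250,.014);a2=c(695,300,270,250,.014);d=a2-a;print('blue shelf corner',a,'side yaw',np.arctan2(d[1],d[0]))
E
```

```text
orange back edge [ 0.48011416 -0.14786436] [ 0.48996858 -0.21765392] mid [ 0.48504137 -0.18275914] w 0.07048185721209203 yaw 0.14027455243079948
orange shelf front [ 0.47359553 -0.13011008] [ 0.48906437 -0.23456715] 0.10559622961762585 0.147019574200099
shelf side yaw 0.12269897253357206
blue back left end [0.50864495 0.1137349 ] yaw 0.12802114513897309 mid [0.51311346 0.07902132]
blue shelf corner [0.5023492  0.13050514] side yaw 0.12629501954816802
```

The orange lip's rear mid-point is (0.485, -0.183) and the blue's is about (0.513, 0.079), with yaw about 0.13 for both. Next I'll go above the point 40 mm in front of the orange lip.

```bash
python3 -c "
from h import *
go(.435,-.189,.30,.133)"
```

```text
t 1.7 pos [0.4133 0.0057 0.4042] yaw(tool y-90) 0.1291 z [-0.001  0.    -1.   ] F [0.4 0.6 0. ] op 0.0 q [-0.27  0.06  1.8   0.    1.28 -1.97]
norm shift [ 0.029 -1.633  0.868] turn -0.0013
```

Request:
step_arm([
  {"tx": 0, "ty": -0.35, "tz": 0, "turn": -0.001, "claw": 1},
  {"tx": 0, "ty": -0.7, "tz": 0.1, "turn": -0.001, "claw": 1},
  {"tx": 0, "ty": -1, "tz": 0.2, "turn": -0.001, "claw": 1},
])

```text
t: 2.0
position: [0.4281, -0.1127, 0.3806]
tcp_rot: [-0.068, 0.998, -0.0, 0.0]
wrist_force: [0.3, 1.1, -0.2]
opening: -0.001
```

Request:
step_arm([
  {"tx": 0, "ty": -0.3, "tz": 0.2, "turn": 0, "claw": 1},
  {"tx": 0.02, "ty": -0.6, "tz": 0.4, "turn": 0, "claw": 1},
  {"tx": 0.03, "ty": -0.63, "tz": 0.66, "turn": 0, "claw": 1},
  {"tx": 0.03, "ty": -0.63, "tz": 0.66, "turn": 0, "claw": 1},
])

```text
t: 2.4
position: [0.4341, -0.187, 0.2985]
tcp_rot: [-0.067, 0.998, 0.002, -0.003]
wrist_force: [0.0, 0.4, 0.5]
opening: -0.003
```

```bash
python3 -c "
from h import *
go(.435,-.189,.194,.133)
from cell import r
for n in ('wrist','scene'):
    f=r.grab_frame(n);np.savez(f'pics/{n}2.npz',**f);cv2.imwrite(f'pics/{n}2.png',f['frame'][:,:,::-1])"
```

```text
t 2.4 pos [ 0.4341 -0.187   0.2985] yaw(tool y-90) 0.1339 z [-0.006  0.005 -1.   ] F [0.  0.4 0.5] op -0.003 q [-0.66  0.32  1.79  0.    1.04 -2.36]
norm shift [-0.01  -0.022  0.871] turn 0.0003
```

View pics/wrist2.png

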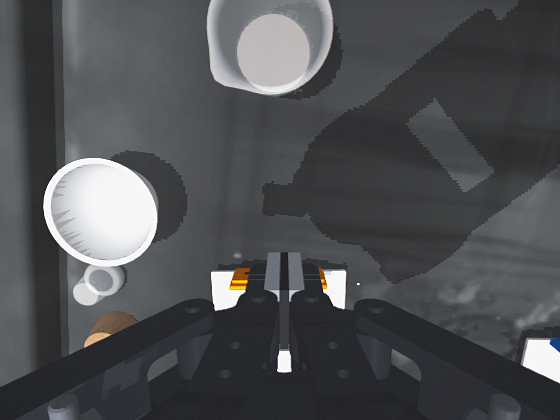

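View pics/scene2.png

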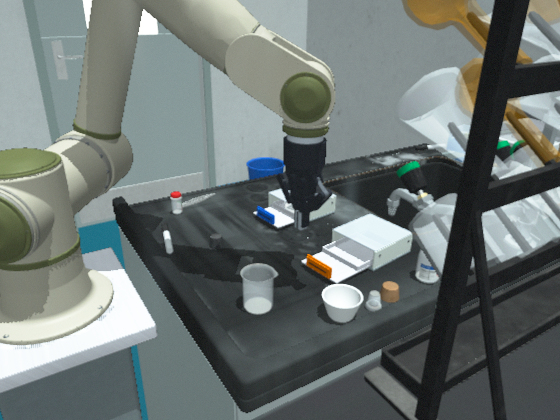

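The tips are centred on the orange lip (wrist columns 230–328, tip column 285), and the beaker is well clear. Going down in front of the lip.

Request:
step_arm([
  {"tx": 0, "ty": 0, "tz": 0.3, "turn": 0, "claw": 1},
  {"tx": -0.01, "ty": 0, "tz": 0.55, "turn": 0, "claw": 1},
  {"tx": -0.01, "ty": 0, "tz": 0.75, "turn": 0, "claw": 1},
  {"tx": -0.01, "ty": 0, "tz": 0.86, "turn": 0, "claw": 1},
  {"tx": -0.01, "ty": 0, "tz": 0.86, "turn": 0, "claw": 1},
])

```text
t: 3.0
position: [0.4365, -0.1864, 0.1987]
tcp_rot: [-0.068, 0.998, 0.0, -0.0]
wrist_force: [0.2, 0.6, 0.7]
opening: -0.003
```

```bash
python3 -c "
from h import *
go(.5225-.011,-.1775,.194,.133)
from cell import r
for n in ('wrist','scene'):
    f=r.grab_frame(n);np.savez(f'pics/{n}3.npz',**f);cv2.imwrite(f'pics/{n}3.png',f['frame'][:,:,::-1])"
```

```text
t 3.0 pos [ 0.4365 -0.1864  0.1987] yaw(tool y-90) 0.1362 z [-0.  0. -1.] F [0.2 0.6 0.7] op -0.003 q [-0.65  0.49  1.87  0.    0.79 -2.36]
norm shift [-0.63  -0.011  0.039] turn 0.001
```

View pics/wrist3.png

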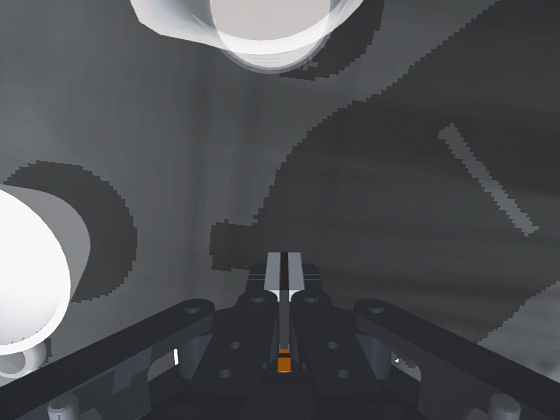

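View pics/scene3.png

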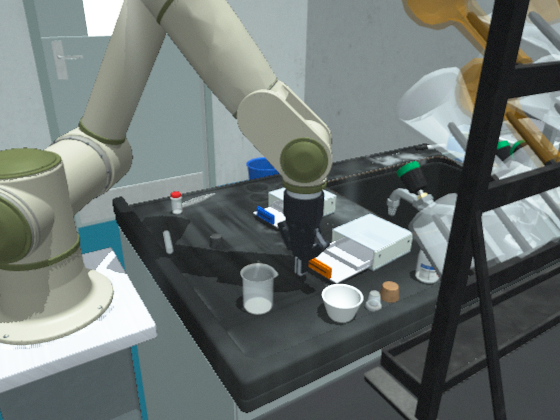

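The tip is now just in front of the orange lip at z ≈ 25 mm. I'll push gently.

Request:
step_arm([
  {"tx": -0.1, "ty": 0, "tz": 0.02, "turn": 0, "claw": 1},
  {"tx": -0.18, "ty": 0, "tz": 0.02, "turn": 0, "claw": 1},
  {"tx": -0.25, "ty": 0, "tz": 0.02, "turn": 0, "claw": 1},
  {"tx": -0.32, "ty": 0, "tz": 0.02, "turn": 0, "claw": 1},
  {"tx": -0.4, "ty": 0, "tz": 0.02, "turn": 0, "claw": 1},
])

```text
t: 3.6
position: [0.4843, -0.1807, 0.1959]
tcp_rot: [-0.067, 0.998, 0.0, -0.0]
wrist_force: [-3.5, -0.4, 2.4]
opening: 0.003
```

Request:
step_arm([
  {"tx": -0.05, "ty": 0, "tz": 0, "turn": 0, "claw": 1},
  {"tx": -0.1, "ty": 0, "tz": 0, "turn": 0, "claw": 1},
  {"tx": -0.15, "ty": 0, "tz": 0, "turn": 0, "claw": 1},
])

```text
t: 3.9
position: [0.5019, -0.1784, 0.1958]
tcp_rot: [-0.067, 0.998, 0.0, -0.0]
wrist_force: [-2.7, 0.0, 1.3]
opening: -0.002
```

```bash
python3 -c "
from h import *
go(.5225-.011,-.1775,.194,.133)
from cell import r
for n in ('side','scene'):
    f=r.grab_frame(n);np.savez(f'pics/{n}4.npz',**f);cv2.imwrite(f'pics/{n}4.png',f['frame'][:,:,::-1])"
```

```text
t 3.9 pos [ 0.5019 -0.1784  0.1958] yaw(tool y-90) 0.1345 z [-0.  0. -1.] F [-2.7  0.   1.3] op -0.002 q [-0.56  0.59  1.69  0.    0.86 -2.27]
norm shift [-0.08  -0.004  0.015] turn 0.0005
```

View pics/side4.png

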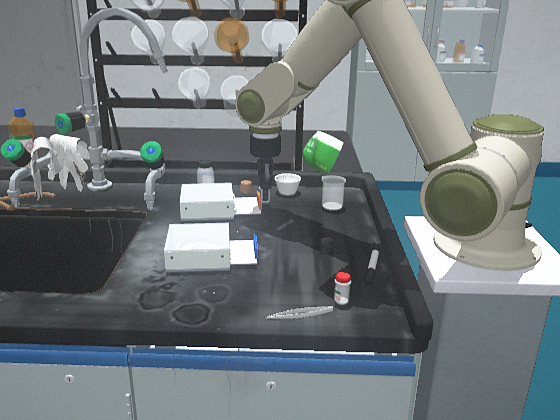

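The tip is pushing the lip at about 3 N, and in the side view the orange lip has moved in to (259,202). I'll keep pushing until the force rises at the stop.

Request:
step_arm([
  {"tx": -0.04, "ty": 0, "tz": 0, "turn": 0, "claw": 1},
  {"tx": -0.08, "ty": 0, "tz": 0, "turn": 0, "claw": 1},
])

```text
t: 4.2
position: [0.5112, -0.1772, 0.1958]
tcp_rot: [-0.067, 0.998, 0.0, -0.0]
wrist_force: [-2.9, 0.0, 0.7]
opening: 0.003
```

Request:
step_arm([
  {"tx": -0.03, "ty": 0, "tz": 0, "turn": 0, "claw": 1},
  {"tx": -0.05, "ty": 0, "tz": 0, "turn": 0, "claw": 1},
])

```text
t: 4.4
position: [0.5155, -0.1768, 0.1956]
tcp_rot: [-0.068, 0.998, 0.001, -0.005]
wrist_force: [-32.0, -7.9, 17.9]
opening: -0.004
```

Request:
step_arm([
  {"tx": -0.02, "ty": 0, "tz": 0, "turn": 0, "claw": 1},
  {"tx": -0.04, "ty": 0, "tz": 0, "turn": 0, "claw": 1},
])

```text
t: 4.6
position: [0.5177, -0.1768, 0.1955]
tcp_rot: [-0.069, 0.998, 0.002, -0.01]
wrist_force: [-60.3, -15.2, 34.6]
opening: -0.001
```

The force has risen sharply, so the tray is hard against its rear stop. Backing off.

Request:
step_arm([
  {"tx": 0.06, "ty": 0, "tz": 0, "turn": 0, "claw": 1},
  {"tx": 0.2, "ty": 0, "tz": 0, "turn": 0, "claw": 1},
  {"tx": 0.4, "ty": 0, "tz": 0, "turn": 0, "claw": 1},
  {"tx": 0.4, "ty": 0, "tz": -0.3, "turn": 0, "claw": 1},
  {"tx": 0.4, "ty": 0, "tz": -0.6, "turn": 0, "claw": 1},
])

```text
t: 5.1
position: [0.474, -0.1823, 0.2686]
tcp_rot: [-0.067, 0.998, 0.0, -0.0]
wrist_force: [-0.5, 0.1, -0.0]
opening: -0.002
```

```bash
python3 -c "
from h import *
from cell import r
st()
F={}
for n in ('side','scene'):
    f=F[n]=r.grab_frame(n);np.savez(f'pics/{n}5.npz',**f)
a=cv2.resize(F['scene']['frame'][170:285,240:420,::-1],None,fx=4,fy=4,interpolation=cv2.INTER_CUBIC);cv2.imwrite('pics/scene5c.png',a)
a=cv2.resize(F['side']['frame'][170:280,150:290,::-1],None,fx=4,fy=4,interpolation=cv2.INTER_CUBIC);cv2.imwrite('pics/side5c.png',a)
"
```

```text
t 5.1 pos [ 0.474  -0.1823  0.2686] yaw(tool y-90) 0.1337 z [-0.001  0.001 -1.   ] F [-0.5  0.1 -0. ] op -0.002 q [-0.6   0.43  1.72  0.    0.99 -2.3 ]
```

View pics/scene5c.png

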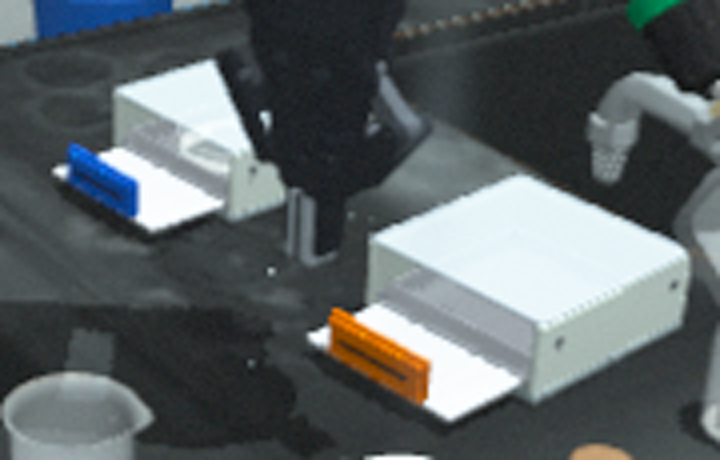

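View pics/side5c.png

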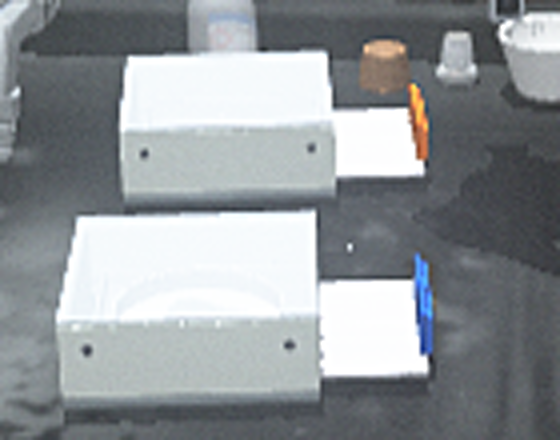

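Both crops agree that orange is home: its cross wall is hidden in the housing and its lip stands off by the same amount as the blue one. Next I'll go above the gap behind the blue lip.

```bash
python3 -c "
from h import *
go(.5365,.080,.30,.13)"
```

```text
t 5.2 pos [ 0.4753 -0.1828  0.2723] yaw(tool y-90) 0.1344 z [ 0.008 -0.005 -1.   ] F [-0.5 -0.5 -0.1] op -0.002 q [-0.6   0.43  1.71  0.    0.99 -2.3 ]
norm shift [-0.801  2.1   -0.238] turn 0.0014
```

Request:
step_arm([
  {"tx": 0, "ty": 0.35, "tz": -0.25, "turn": 0.001, "claw": 1},
  {"tx": -0.2, "ty": 0.7, "tz": -0.25, "turn": 0.001, "claw": 1},
  {"tx": -0.4, "ty": 1, "tz": -0.25, "turn": 0.001, "claw": 1},
])

```text
t: 5.5
position: [0.506, -0.0551, 0.2986]
tcp_rot: [-0.065, 0.998, -0.0, 0.001]
wrist_force: [0.3, 0.3, -0.8]
opening: -0.003
```

Request:
step_arm([
  {"tx": -0.1, "ty": 0.35, "tz": 0, "turn": 0, "claw": 1},
  {"tx": -0.2, "ty": 0.7, "tz": 0, "turn": 0, "claw": 1},
  {"tx": -0.4, "ty": 1, "tz": 0, "turn": 0, "claw": 1},
  {"tx": -0.4, "ty": 1, "tz": 0, "turn": 0, "claw": 1},
])

```text
t: 5.9
position: [0.5385, 0.0724, 0.2974]
tcp_rot: [-0.068, 0.998, 0.0, 0.001]
wrist_force: [0.3, -1.3, 1.3]
opening: -0.0
```

```bash
python3 -c "
from h import *
from cell import r
go(.5365,.080,.26,.13)
for n in ('side','scene','wrist'):
    f=r.grab_frame(n);np.savez(f'pics/{n}6.npz',**f);cv2.imwrite(f'pics/{n}6.png',f['frame'][:,:,::-1])
st()
"
```

```text
t 5.9 pos [0.5385 0.0724 0.2974] yaw(tool y-90) 0.1361 z [ 0.001  0.001 -1.   ] F [ 0.3 -1.3  1.3] op -0.0 q [-0.08  0.46  1.58  0.    1.1  -1.79]
norm shift [0.008 0.065 0.312] turn 0.002
t 6.05 pos [0.5375 0.0683 0.2974] yaw(tool y-90) 0.1317 z [-0. -0. -1.] F [ 0.4 -0.1  0.2] op -0.002 q [-0.09  0.46  1.59 -0.    1.1  -1.79]
```

View pics/wrist6.png

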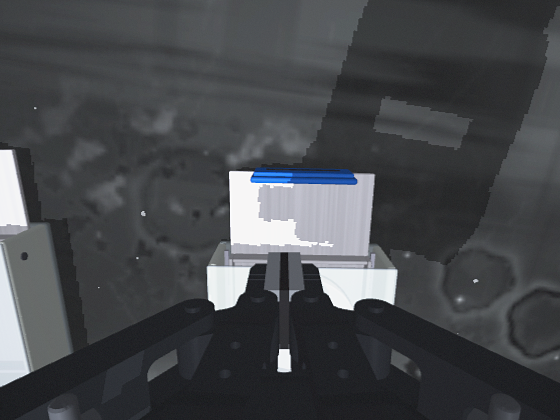

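View pics/side6.png

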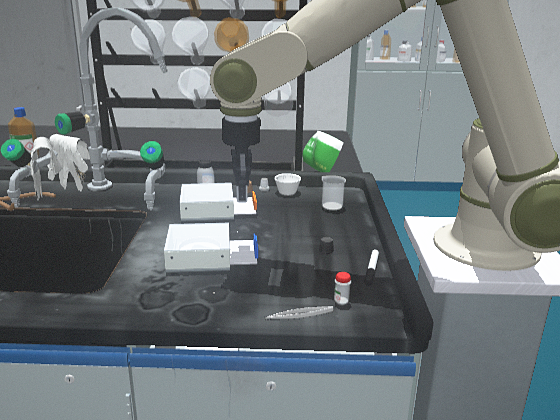

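The wrist view shows the whole blue lip, with its rear edge at row ~184 across columns 250–357 and the housing front top edge near row 264. I'll measure both.

```bash
python3 - <<'E'
from h import *
f=dict(np.load("pics/wrist6.npz"))
m=mask(f,"blue");m[:150]=0;m[200:]=0;ys,xs=np.nonzero(m)
print(xs.min(),xs.max(),ys.min(),ys.max())
for u in (255,280,305,330,352):print(u,ys[xs==u].min(),ys[xs==u].max(),end=' | ')
P=[onz(f,u,v,.038)[:2] for u,v in((xs.max()+.5,184.5),(xs.min()-.5,183.8))]
print('\nlip back',np.round(P,4),np.mean(P,0),np.linalg.norm(P[0]-P[1]))
# housing
im=f["frame"][235:285,195:405,::-1];cv2.imwrite("pics/w6c.png",cv2.resize(im,None,fx=3.8,fy=3.8,interpolation=cv2.INTER_NEAREST))
g=f["frame"].astype(int).sum(2)//3
for u in(212,218,240,340,388):print(u,g[238:280,u].tolist())
E
```

```text
251 356 167 184
255 169 182 | 280 168 182 | 305 168 183 | 330 169 183 | 352 173 184 | 
lip back [[0.5087 0.1135]
 [0.5174 0.045 ]] [0.51305539 0.07926684] 0.06903199189588734
212 [65, 61, 61, 60, 58, 58, 57, 61, 66, 65, 71, 72, 76, 79, 74, 74, 71, 80, 104, 118, 120, 121, 119, 119, 114, 126, 211, 132, 209, 240, 242, 241, 241, 240, 240, 241, 240, 241, 240, 240, 240, 240]
218 [63, 65, 64, 64, 60, 62, 89, 113, 115, 119, 118, 115, 114, 114, 114, 115, 115, 114, 112, 111, 112, 111, 112, 111, 110, 108, 107, 105, 179, 226, 233, 232, 232, 232, 232, 233, 233, 232, 232, 232, 232, 233]
240 [246, 246, 246, 246, 248, 250, 192, 183, 185, 184, 183, 184, 185, 185, 187, 151, 110, 111, 111, 111, 104, 150, 188, 184, 173, 182, 185, 152, 162, 227, 242, 241, 240, 240, 240, 240, 240, 240, 240, 240, 240, 240]
340 [181, 181, 183, 183, 182, 183, 182, 182, 184, 182, 183, 183, 184, 182, 181, 182, 186, 130, 113, 113, 115, 113, 112, 165, 197, 189, 171, 182, 186, 139, 188, 232, 241, 239, 239, 240, 239, 239, 239, 239, 239, 239]
388 [46, 45, 46, 44, 44, 42, 45, 44, 44, 44, 45, 43, 47, 43, 44, 41, 40, 41, 38, 52, 88, 117, 116, 115, 114, 116, 115, 113, 112, 125, 122, 193, 232, 238, 237, 237, 237, 237, 238, 238, 238, 238]
```

View pics/w6c.png

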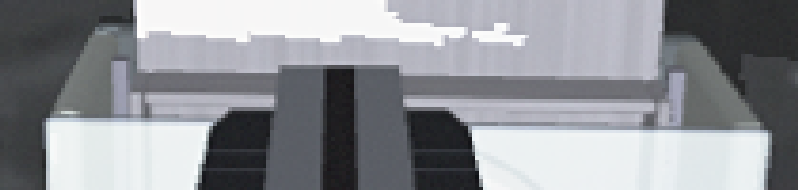

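The lip's rear mid-point is (0.5131, 0.0793), which matches the first measurement. I'll descend about 22 mm behind it.

Request:
step_arm([
  {"tx": 0.005, "ty": 0.115, "tz": 0.2, "turn": 0, "claw": 1},
  {"tx": 0.005, "ty": 0.115, "tz": 0.4, "turn": 0, "claw": 1},
  {"tx": 0.005, "ty": 0.115, "tz": 0.5, "turn": 0, "claw": 1},
  {"tx": 0.005, "ty": 0.115, "tz": 0.5, "turn": 0, "claw": 1},
])

```text
t: 6.45
position: [0.5349, 0.0811, 0.2366]
tcp_rot: [-0.065, 0.998, 0.0, -0.001]
wrist_force: [0.0, -0.5, 0.7]
opening: 0.0
```

```bash
python3 -c "
from h import *
from cell import r
go(.535,.082,.195,.13)
F={n:r.grab_frame(n) for n in ('side','scene','wrist')}
cv2.imwrite('pics/wrist7.png',F['wrist']['frame'][:,:,::-1])
cv2.imwrite('pics/scene7c.png',cv2.resize(F['scene']['frame'][130:285,240:420,::-1],None,fx=3.8,fy=3.8,interpolation=cv2.INTER_CUBIC))
cv2.imwrite('pics/side7c.png',cv2.resize(F['side']['frame'][140:280,150:300,::-1],None,fx=4,fy=4,interpolation=cv2.INTER_CUBIC))
st()
"
```

```text
t 6.45 pos [0.5349 0.0811 0.2366] yaw(tool y-90) 0.1299 z [-0.003  0.    -1.   ] F [ 0.  -0.5  0.7] op 0.0 q [-0.07  0.54  1.64 -0.    0.96 -1.77]
norm shift [-0.003  0.007  0.347] turn -0.0
t 6.6 pos [0.5355 0.0815 0.2389] yaw(tool y-90) 0.1307 z [ 0.002 -0.    -1.   ] F [0.8 0.2 0.8] op -0.001 q [-0.07  0.54  1.64 -0.    0.96 -1.77]
```

View pics/side7c.png

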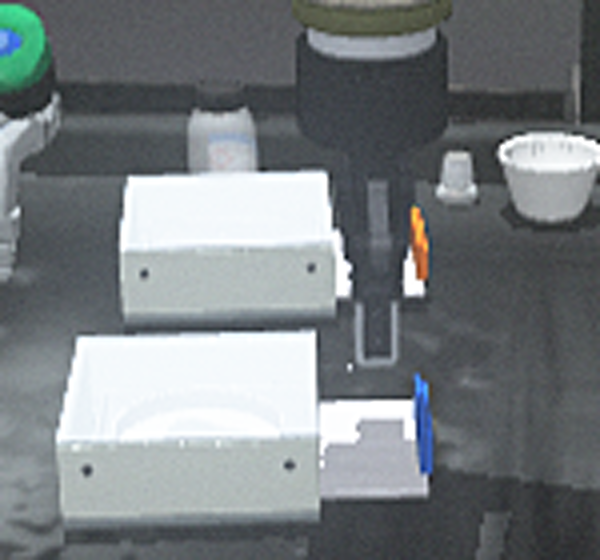

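View pics/scene7c.png

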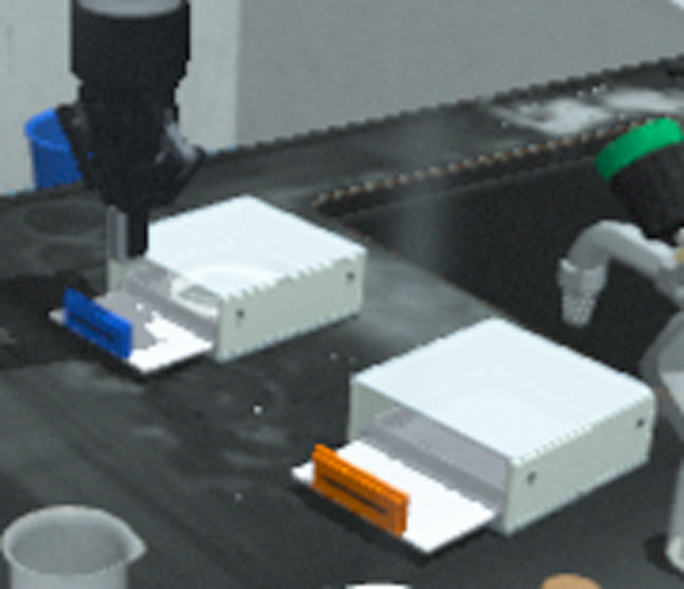

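In the side crop the fingertip spans columns 357–398, inside the gap between the housing front (320) and the lip (417). Descending.

Request:
step_arm([
  {"tx": 0, "ty": 0, "tz": 0.15, "turn": 0, "claw": 1},
  {"tx": 0, "ty": 0, "tz": 0.28, "turn": 0, "claw": 1},
  {"tx": 0, "ty": 0, "tz": 0.36, "turn": 0, "claw": 1},
  {"tx": 0, "ty": 0, "tz": 0.36, "turn": 0, "claw": 1},
])

```text
t: 7.0
position: [0.5351, 0.0819, 0.1944]
tcp_rot: [-0.066, 0.998, 0.0, -0.0]
wrist_force: [-0.1, -0.2, 0.4]
opening: -0.002
```

Request:
step_arm([
  {"tx": 0.04, "ty": 0, "tz": 0, "turn": 0, "claw": 1},
  {"tx": 0.08, "ty": 0, "tz": 0, "turn": 0, "claw": 1},
  {"tx": 0.12, "ty": 0, "tz": 0, "turn": 0, "claw": 1},
])

```text
t: 7.3
position: [0.5207, 0.0801, 0.1955]
tcp_rot: [-0.066, 0.998, -0.0, 0.001]
wrist_force: [2.5, 1.1, 0.2]
opening: -0.001
```

```bash
python3 -c "
from h import *
from cell import r
st()
F={n:r.grab_frame(n) for n in ('side','scene')}
cv2.imwrite('pics/scene8c.png',cv2.resize(F['scene']['frame'][130:285,240:420,::-1],None,fx=3.8,fy=3.8,interpolation=cv2.INTER_CUBIC))
cv2.imwrite('pics/side8c.png',cv2.resize(F['side']['frame'][140:280,150:300,::-1],None,fx=4,fy=4,interpolation=cv2.INTER_CUBIC))
st()
"
```

```text
t 7.3 pos [0.5207 0.0801 0.1955] yaw(tool y-90) 0.1313 z [ 0.002  0.    -1.   ] F [2.5 1.1 0.2] op -0.001 q [-0.07  0.58  1.71  0.    0.85 -1.77]
t 7.4 pos [0.5204 0.0801 0.1952] yaw(tool y-90) 0.1314 z [ 0.001 -0.    -1.   ] F [ 0.  -0.5 -0.2] op 0.001 q [-0.07  0.58  1.71 -0.    0.85 -1.77]
```

View pics/side8c.png

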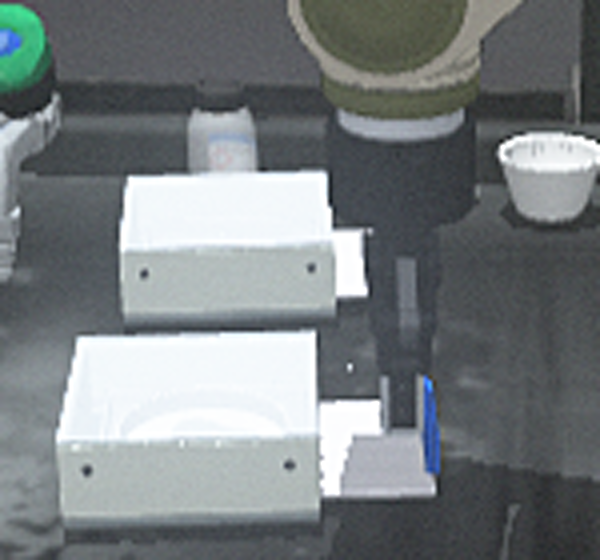

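View pics/scene8c.png

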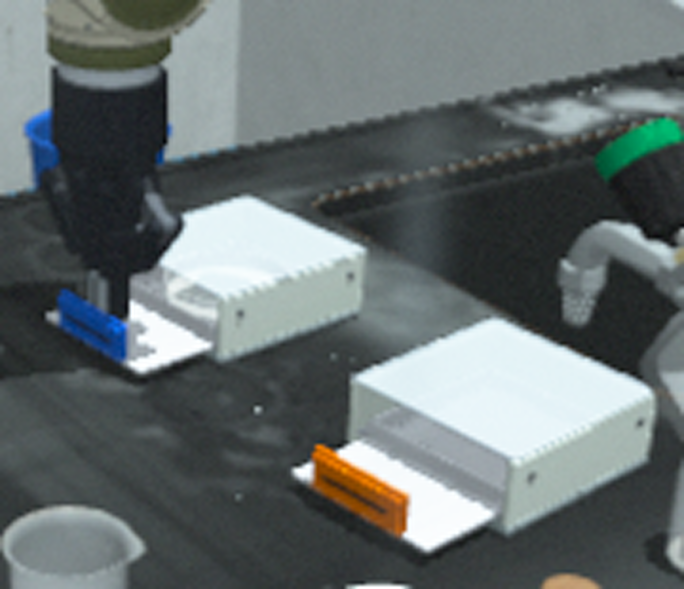

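The tip is hooked behind the blue lip and has already moved it a few mm (2.5 N). I'll draw it out slowly.

Request:
step_arm([
  {"tx": 0.02, "ty": 0, "tz": 0, "turn": 0, "claw": 1},
  {"tx": 0.05, "ty": 0, "tz": 0, "turn": 0, "claw": 1},
  {"tx": 0.09, "ty": 0, "tz": 0, "turn": 0, "claw": 1},
  {"tx": 0.13, "ty": 0, "tz": 0, "turn": 0, "claw": 1},
  {"tx": 0.17, "ty": 0, "tz": 0, "turn": 0, "claw": 1},
])

```text
t: 7.9
position: [0.5002, 0.0774, 0.1947]
tcp_rot: [-0.066, 0.998, -0.0, 0.0]
wrist_force: [2.6, 0.8, 1.6]
opening: 0.001
```

Request:
step_arm([
  {"tx": 0.04, "ty": 0, "tz": 0, "turn": 0, "claw": 1},
  {"tx": 0.08, "ty": 0, "tz": 0, "turn": 0, "claw": 1},
  {"tx": 0.12, "ty": 0, "tz": 0, "turn": 0, "claw": 1},
  {"tx": 0.16, "ty": 0, "tz": 0, "turn": 0, "claw": 1},
  {"tx": 0.2, "ty": 0, "tz": 0, "turn": 0, "claw": 1},
])

```text
t: 8.4
position: [0.4764, 0.0743, 0.1946]
tcp_rot: [-0.066, 0.998, 0.0, -0.0]
wrist_force: [2.4, 1.9, -0.2]
opening: -0.002
```

```bash
python3 -c "
from h import *
from cell import r
F={n:r.grab_frame(n) for n in ('side','scene')}
cv2.imwrite('pics/scene9c.png',cv2.resize(F['scene']['frame'][130:285,240:420,::-1],None,fx=3.8,fy=3.8,interpolation=cv2.INTER_CUBIC))
cv2.imwrite('pics/side9c.png',cv2.resize(F['side']['frame'][140:280,150:300,::-1],None,fx=4,fy=4,interpolation=cv2.INTER_CUBIC))
st()
"
```

```text
t 8.5 pos [0.4761 0.0742 0.1945] yaw(tool y-90) 0.1317 z [-0.002 -0.    -1.   ] F [ 0.4  0.7 -0.6] op -0.0 q [-0.09  0.51  1.85 -0.    0.79 -1.79]
```

View pics/side9c.png

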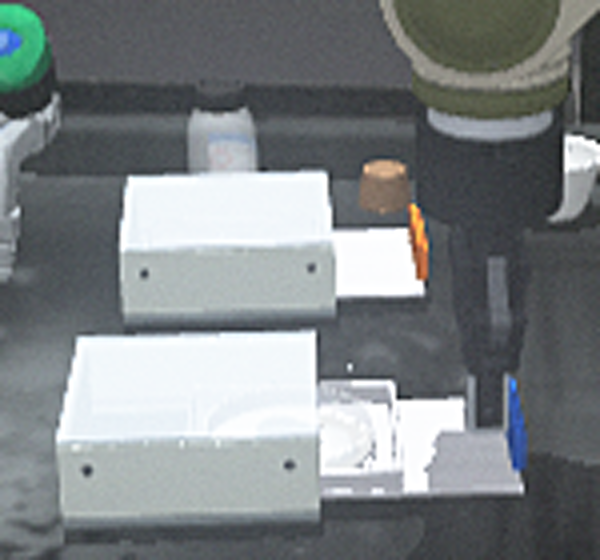

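View pics/scene9c.png

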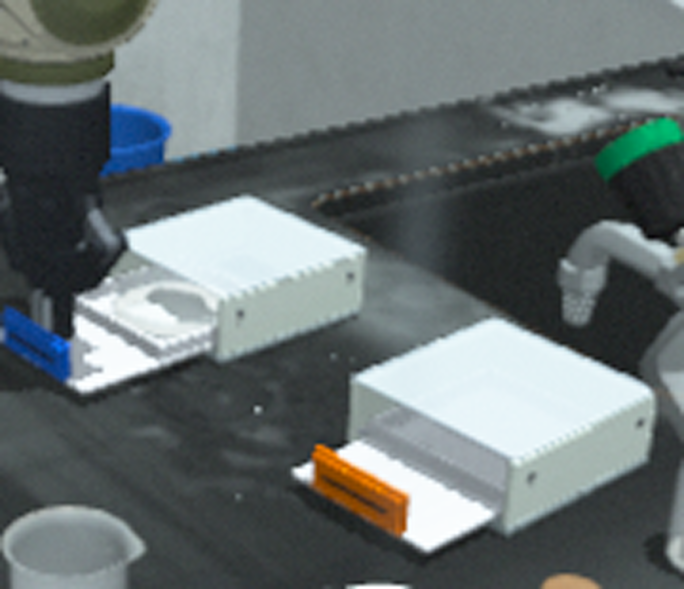

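The tray is about 48 mm out, the dish is flat in its bay and the orange tray is still home. About 33 mm remain.

Request:
step_arm([
  {"tx": 0.03, "ty": 0, "tz": 0, "turn": 0, "claw": 1},
  {"tx": 0.07, "ty": 0, "tz": 0, "turn": 0, "claw": 1},
  {"tx": 0.11, "ty": 0, "tz": 0, "turn": 0, "claw": 1},
  {"tx": 0.15, "ty": 0, "tz": 0, "turn": 0, "claw": 1},
  {"tx": 0.18, "ty": 0, "tz": 0, "turn": 0, "claw": 1},
])

```text
t: 9.0
position: [0.4549, 0.0714, 0.1947]
tcp_rot: [-0.066, 0.998, 0.0, -0.0]
wrist_force: [1.5, 2.5, -2.2]
opening: -0.002
```

Request:
step_arm([
  {"tx": 0.02, "ty": 0, "tz": 0, "turn": 0, "claw": 1},
  {"tx": 0.04, "ty": 0, "tz": 0, "turn": 0, "claw": 1},
  {"tx": 0.06, "ty": 0, "tz": 0, "turn": 0, "claw": 1},
])

```text
t: 9.3
position: [0.4481, 0.0705, 0.1947]
tcp_rot: [-0.066, 0.998, -0.0, 0.0]
wrist_force: [2.0, 1.0, -0.4]
opening: 0.002
```

Request:
step_arm([
  {"tx": 0.015, "ty": 0, "tz": 0, "turn": 0, "claw": 1},
  {"tx": 0.03, "ty": 0, "tz": 0, "turn": 0, "claw": 1},
])

```text
t: 9.5
position: [0.4447, 0.07, 0.1948]
tcp_rot: [-0.066, 0.998, -0.0, 0.0]
wrist_force: [10.0, 3.2, -1.9]
opening: 0.0
```

Request:
step_arm([
  {"tx": 0.01, "ty": 0, "tz": 0, "turn": 0, "claw": 1},
  {"tx": 0.01, "ty": 0, "tz": 0, "turn": 0, "claw": 1},
  {"tx": 0.01, "ty": 0, "tz": 0, "turn": 0, "claw": 1},
])

```text
t: 9.8
position: [0.4443, 0.0699, 0.1949]
tcp_rot: [-0.065, 0.998, -0.0, 0.002]
wrist_force: [7.9, 3.4, -4.5]
opening: 0.002
```

```bash
python3 -c "
from h import *
from cell import r
F={n:r.grab_frame(n) for n in ('side','scene')}
cv2.imwrite('pics/scene10c.png',cv2.resize(F['scene']['frame'][130:320,200:420,::-1],None,fx=3.1,fy=3.1,interpolation=cv2.INTER_CUBIC))
cv2.imwrite('pics/side10c.png',cv2.resize(F['side']['frame'][140:280,150:300,::-1],None,fx=4,fy=4,interpolation=cv2.INTER_CUBIC))
st()
"
```

```text
t 9.9 pos [0.4442 0.0699 0.1949] yaw(tool y-90) 0.1309 z [ 0.004  0.    -1.   ] F [ 8.4  3.4 -3.4] op 0.001 q [-0.11  0.46  1.94  0.    0.74 -1.81]
```

View pics/side10c.png

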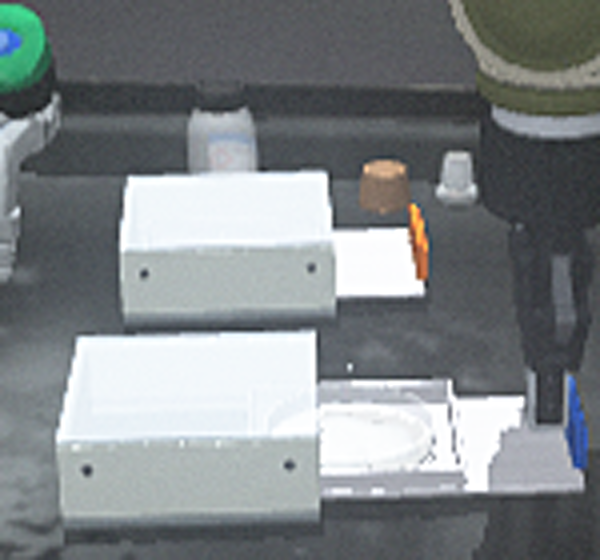

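View pics/scene10c.png

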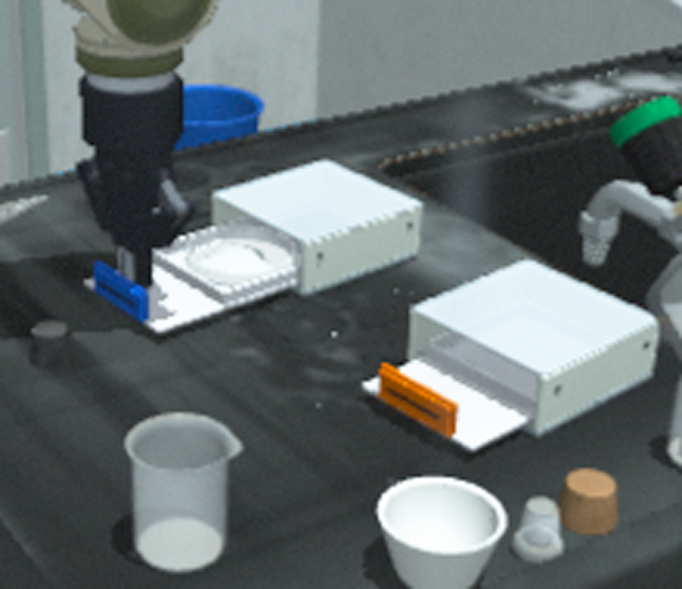

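The steady 8–9 N is well above the 2 N friction, so the tray is at its front stop (travel ≈ 80 mm) with the dish flat. I'll ease off the lip and lift straight up.

Request:
step_arm([
  {"tx": -0.04, "ty": 0, "tz": 0, "turn": 0, "claw": 1},
  {"tx": -0.08, "ty": 0, "tz": 0, "turn": 0, "claw": 1},
  {"tx": -0.08, "ty": 0, "tz": -0.2, "turn": 0, "claw": 1},
  {"tx": -0.08, "ty": 0, "tz": -0.5, "turn": 0, "claw": 1},
  {"tx": -0.08, "ty": 0, "tz": -0.9, "turn": 0, "claw": 1},
])

```text
t: 10.4
position: [0.4526, 0.0711, 0.3027]
tcp_rot: [-0.066, 0.998, 0.0, -0.002]
wrist_force: [1.1, -0.1, 0.0]
opening: -0.001
```

Request:
step_arm([
  {"tx": 0, "ty": 0, "tz": -0.4, "turn": 0, "claw": 1},
  {"tx": 0, "ty": 0, "tz": -0.8, "turn": 0, "claw": 1},
  {"tx": 0, "ty": 0, "tz": -0.8, "turn": 0, "claw": 1},
  {"tx": 0, "ty": 0, "tz": -0.8, "turn": 0, "claw": 1},
  {"tx": 0, "ty": 0, "tz": -0.8, "turn": 0, "claw": 1},
])

```text
t: 10.9
position: [0.4529, 0.0711, 0.3973]
tcp_rot: [-0.066, 0.998, 0.0, -0.002]
wrist_force: [0.4, 0.4, -0.3]
opening: -0.002
```

```bash
python3 -c "
from h import *
from cell import r
st()
F={n:r.grab_frame(n) for n in ('side','scene','wrist')}
for n in F:np.savez(f'pics/{n}11.npz',**F[n]);cv2.imwrite(f'pics/{n}11.png',F[n]['frame'][:,:,::-1])
a={n:dict(np.load(f'pics/{n}0.npz')) for n in ('side','scene')}
for c,n in (('red','scene'),('red','side'),('blue','side'),('orange','side'),('orange','scene'),('blue','scene')):print(c,n,[b for b in blobs(a[n],c)[0] if b[0][1]<340][-2:],[b for b in blobs(F[n],c)[0] if b[0][1]<340][-2:])
d=F['wrist'];m=mask(d,'blue');ys,xs=np.nonzero(m);print(xs.min(),xs.max(),ys.min(),ys.max())
P=[onz(d,xs.max(),ys.max()+.5,.038),onz(d,xs.min(),ys.max()+.5,.038)];print(np.mean(P,0))
# scene diff around bystanders
for nm,(x,y,w,h) in dict(beaker=(235,260,50,60),vial=(165,185,25,32),bung=(205,228,20,24),bottle=(412,240,30,45)).items():
    print(nm,np.abs(F['scene']['frame'][y:y+h,x:x+w].astype(int)-a['scene']['frame'][y:y+h,x:x+w]).mean().round(1))
"
```

```text
t 10.9 pos [0.4529 0.0711 0.3973] yaw(tool y-90) 0.1314 z [-0.003  0.    -1.   ] F [ 0.4  0.4 -0.3] op -0.002 q [-0.1   0.17  1.7  -0.    1.27 -1.8 ]
red scene [([171, 192, 10, 6, 49], [175.3, 194.4])] [([171, 192, 10, 6, 50], [175.3, 194.4])]
red side [([336, 272, 15, 11, 130], [342.8, 277.0])] [([336, 272, 15, 11, 131], [342.9, 277.1])]
blue side [([147, 148, 8, 6, 29], [150.3, 150.4]), ([254, 234, 4, 24, 69], [255.4, 245.7])] [([147, 148, 8, 6, 29], [150.3, 150.4]), ([290, 233, 7, 24, 58], [293.1, 243.5])]
orange side [([270, 191, 5, 11, 22], [272.1, 196.1])] []
orange scene [([307, 254, 24, 25, 238], [318.6, 265.8])] [([455, 17, 11, 8, 21], [459.8, 20.4]), ([322, 247, 25, 23, 233], [334.3, 258.4])]
blue scene [([247, 158, 38, 21, 610], [264.4, 166.9]), ([257, 206, 17, 18, 173], [264.9, 214.9])] [([247, 158, 38, 21, 609], [264.4, 166.9]), ([230, 214, 18, 20, 192], [238.5, 223.6])]
248 322 158 169
[0.4338923  0.07043309 0.038     ]
beaker 1.9
vial 5.0
bung 5.1
bottle 1.8
```

View pics/scene11.png

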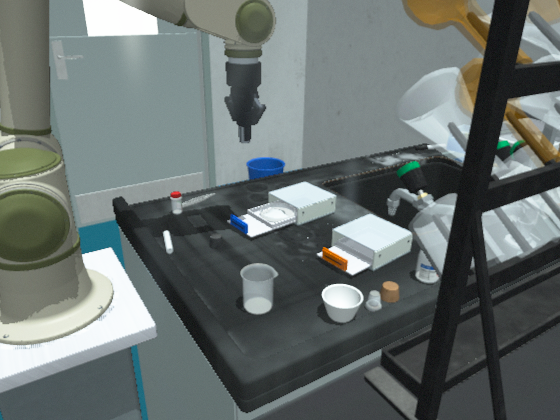

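View pics/wrist11.png

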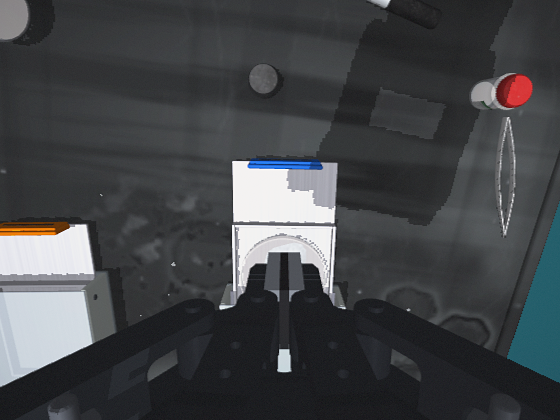

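View pics/side11.png

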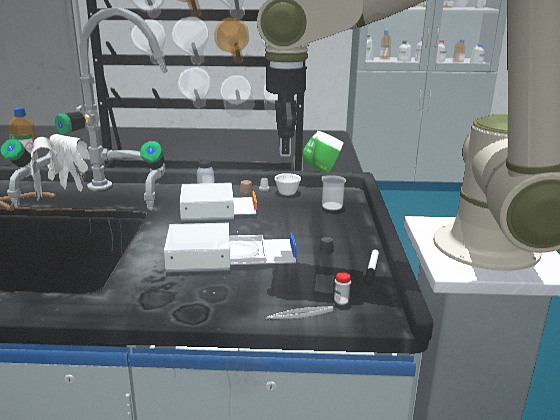

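The blue lip has moved 79.7 mm, from (0.5131, 0.0793) to (0.4339, 0.0704). The orange tray is home, the dish is flat in its bay, the bystanders haven't moved, and the hand is at z ≈ 0.40, clear of everything. Handing in.

```bash
python3 -c "
from cell import r
print(r.finish_job())"
```

```text
the job is handed in; nothing more can be done
None
```

I pushed the orange tray home with the shut fingertips, hooked them behind the blue lip and drew that tray out to its stop. I then eased off the lip, lifted clear and handed the job in at about 11 s of the 43 s allowed. No verdict is reported.

- **Orange tray:** it hit its rear stop with a sharp force rise, and peak wrist force was about 70 N before I backed off (limit 120 N). Both fixed cameras then showed its lip standing off by the same amount as the shut blue one, and it still looked home at the end.
- **Blue tray:** a steady 8–9 N held at the front stop, well above the 2 N of friction. The wrist camera then measured the lip 79.7 mm out, against the 80 mm stop.
- **Dish:** it looked flat and inside its bay in all three views. I checked this by eye and did not measure it.
- **Bystanders:** the vial's cap was within 0.1 px of its starting position. The beaker, bung and bottle showed no visible movement in the scene view.
- **Hand:** it finished about 0.2 m above the trays, and the wrist force was back to noise level (under 1 N).

No final check failed or disagreed. One early move call was refused because a row left out a value; nothing moved, and I resent it in full.

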